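# Select the third filter on the photometer and start the reading

### The arm

A 6-joint arm with a two-finger parallel gripper is mounted at the origin on a cart in front of the work surface, level with it; the furniture and walls round the work are solid. World frame = base frame: x ahead of the robot, y to its left, z up, the work surface at z = 0. Lengths are in m, angles in rad, forces in N, time in s.
With the tool pointing down it reaches from about 0.425 to 0.925 m from the base axis. Payload 12.5 kg.
Tool frame: the origin (TCP) lies between the finger pads; the fingertips stand 22 mm ahead of it and the grasp point (between the pads) lies 3 mm ahead of it (finger_overhang is the distance from the TCP to the fingertips, in m); z points along the fingers, y is the line along which they close (so a half turn about z gives the same grasp; the last joint's range is limited). The gripper opens to 85 mm and grips with 20 to 120 N. Pads are 22 mm wide; open, the fingers measure 114 mm over their backs; the gripper's body (76 mm by 85 mm) begins 54 mm behind the grasp point. The pads swing forward as they close: fully open they stand 13 mm farther back than shut.
Start: joints at [1.182, 0.491, 1.559, -0, 1.092, -0.106], TCP at [0.174, 0.6, 0.253] pointing down, gripper open.
Joint ranges: [-3.1, 3.1], [-0.84, 2.19], [0.05, 2.79], [-1.13, 4.28], [0.06, 2.93], [-2.69, 2.69]. Speed limits (rad/s): [2.22, 2.22, 2.79, 3.14, 3.14, 3.14].

### API

Orientations are given as [roll, pitch, yaw] about the fixed x, y, z axes, in that order (R = Rz(yaw) Ry(pitch) Rx(roll)).
In Python, from plant import read_state, snapshot, hand_in, finger_overhang gives the robot as it stands. The module is installed in compiled form; this text tells all that it offers.
- The arm moves only by the tool drive_tool, never from a script. Its argument "plan" is a list of rows, each a list of 2 entries, a list of its own where there are three numbers: the shift along the tool's x, y, z in cm, then the turn about the tool's z in degrees. In form: [[[tx, ty, tz], roll], ...]. A call has 1 to 5 rows; each row shifts and turns the commanded pose from where the row before left it, along the tool's axes as they then stand; what a row does not reach is not made up. A row lasts 1/8 s, in which the tool goes at most 62.5 mm and 10.7 degrees, less where a joint would pass 70% of its speed; a pose out of reach is approached as far as the arm can. A call with a gripper value outside its range is refused whole. "hand" is the opening, from 0 (shut) to 1 (fully open), set as the call begins (left out, the last holds). The fingers move at their own pace and stop on an object; the grip force is fixed at half the most. Time passes only in rows, so rows that do not move let the fingers close. It gives the time, the measured TCP pose, the force, the opening and the grip force at its end, in the units of the state.
- read_state(): the state, without advancing time (a new reading comes with each control period).
- snapshot(name): name is "side" or "top"; returns a dict with "color" (384x512x3 uint8, red, green, blue), "depth" (384x512 float32, m along the optical axis (not along the pixel's ray), 0 where there is no reading), "mtx" (3x3 intrinsics, pixels), "rvec" (rotation vector, rad) and "tvec" (3), from world to camera coordinates, as OpenCV has them. Camera axes: x right, y down, z forward; pixel columns grow to the right and rows downward; lengths in m; the calibration is good to about 2 mm. A picture is of the moment at which its call begins.
- hand_in(): hands the job in; it is judged then, once.
The state is a dict: "time_s": time; "joints": joint angles; "joint_vel": joint speeds; "tau": joint torques, N m; "tcp_pos": TCP position; "tool_rot": TCP orientation; "force": force on the tool from outside, world axes, zero at the start; "torque": the same for the moment, N m; "grip_width": finger opening in m; "grip_force": force on a finger pad.
Only numpy, scipy, OpenCV 4.12 (cv2) and the standard library are available. Lean on these libraries where they do the work, as an engineer would, in place of code of your own. Each camera call takes 0.05 s, during which the arm holds its last target. There are 200 camera calls.

### The job

With a fingertip, push the filter lever on top of the white photometer from its park end through its clicks and stop in the third detent, without running past it, then press the round key to start the reading and let it go. Only push the lever, do not pinch it; leave the square key and the things lying around alone.

Things in the scene. Friction and masses are not known exactly. Their poses are not given: they have to be found in the camera images.
- photometer: White flat box, 160 (its x) x 220 (its y) x 55 mm high, fixed to the worktop, turned by up to 0.3 rad; origin at the centre of its underside, z up, x to its rear, away from the robot, y to its left. Controls on its flat top: the lever in a slot along y, in front of it two keys and a flat display. A round black port cap, 42 mm wide, 11 mm high, is fixed at x = 35, y = -85 mm.
- filter_lever (a joint): Travel of the lever in m along the photometer's -y (to the right); 0 = at the stop of the park (left) end. It slides freely (friction about 1 N) up to 0.015 and starts parked between 0 and 0.012. Then five detents, 14 mm apart: 0.029, 0.043, 0.057 (the third), 0.071, 0.085; end stop at 0.088.
- lever_top (a point): Centre of the top of the lever's black ribbed knob, 30 mm above the photometer's top. The knob measures 16 mm along the slot (photometer y) and 24 mm across it (x); its upright faces reach down to 3 mm above the flat top, which is free on the knob's left. At joint value q it is at x = 25, y = 50 - 1000 q (mm, photometer frame).
- round_key (a joint): Round grey start key (22 mm across), travel down in m: 0 = up, 0.005 = fully down. It springs back; it begins to move at 1.5 N and is fully down at 4 N; the reading starts at 0.0035.
- round_key_top (a point): Centre of the top face of the round key, 11 mm above the photometer's top, at x = -45, y = -35 mm in the photometer's frame.
- square_key (a joint): Square grey lamp key (20 mm wide), same spring and travel as the round key; not to be pressed.
- square_key_top (a point): Centre of the top face of the square key, 11 mm above the photometer's top, at x = -45, y = +30 mm in the photometer's frame.
- petri_dish: Loose round petri dish, 66 mm across, 16 mm high, lying left or right of the photometer; origin at the centre of its underside.
- tape_roll: Loose roll of tape, 66 mm across, 19 mm high, lying on the other side of the photometer; origin at the centre of its underside.
- marker: Loose marker pen, 132 x 12 x 13 mm, lying behind the photometer; origin at the centre of its underside, its length along its x.
- slot_park (a point): Fixed point on the photometer's top (z = 55 mm) under the knob's centre at joint value 0. Five white marks in front of the slot show the detents. A hump lies before each detent, its crest 7 mm to the park side of it (the first at 0.022): about 6 N climbs it; past the crest the lever jumps on by itself to the middle of the next detent and stays there.

How it is judged:
By the outcome, as a careful person would: the job done as asked, in the order asked, and still so for the second after the job is handed in, with the robot touching nothing.
It also fails if it takes over 58 s, if anything falls off the work surface, if the arm or the gripper's body presses on something with over 40 N, if the wrist force passes 120 N, or if a joint passes its speed limit or range.

## Working session

There is one attempt and no reset: what is moved stays moved. The work goes in short steps, Python scripts to look and compute and a tool call to move; the robot and the scene stay as the last step left them, time stands still between calls to the robot, and variables do not carry over. Pictures are saved under pics/ and viewed, at most 10 in all, crops included, and the job is handed in when it is done.

Besides the shell and the picture viewer there is one more tool, called as name(argument=value, ...) on one line, values as JSON. drive_tool: Moves the arm, as the interface text tells. Its arguments: {"type":"object","properties":{"plan":{"type":"array","items":{"type":"array"}},"hand":{"type":"number"}},"required":["plan"]}

```bash
mkdir -p pics; python3 - <<'E'
from plant import *
import cv2,numpy as np
s=read_state(); print({k:np.round(v,3) for k,v in s.items()}, finger_overhang)
for n in("side","top"):
    d=snapshot(n); np.savez(f"pics/{n}.npz",**d); cv2.imwrite(f"pics/{n}1.png",d["color"][...,::-1])
    R=cv2.Rodrigues(d["rvec"])[0]; print(n,-R.T@d["tvec"].ravel(),R[2])
E
```

```text
{'time_s': np.float64(0.0), 'joints': array([ 1.182,  0.492,  1.559, -0.   ,  1.092, -0.106]), 'joint_vel': array([ 0.001,  0.   ,  0.002,  0.   , -0.   , -0.001]), 'tau': array([ 1.0000e-03, -6.1844e+01, -2.6159e+01, -0.0000e+00,  4.0000e-03,
        0.0000e+00]), 'tcp_pos': array([0.174, 0.6  , 0.253]), 'tool_rot': array([-3.14 , -0.   ,  2.859]), 'force': array([ 0.737, -0.224, -0.333]), 'torque': array([-0.018,  0.045, -0.023]), 'grip_force': np.float64(0.0), 'grip_width': np.float64(0.085)} 0.022
side [0.63098016 0.86719555 0.62977175] [-0.07873639 -0.81463399 -0.57460599]
top [0.43255068 0.06187849 1.10428847] [ 0.13775644  0.00631151 -0.99044602]
```

View pics/top1.png

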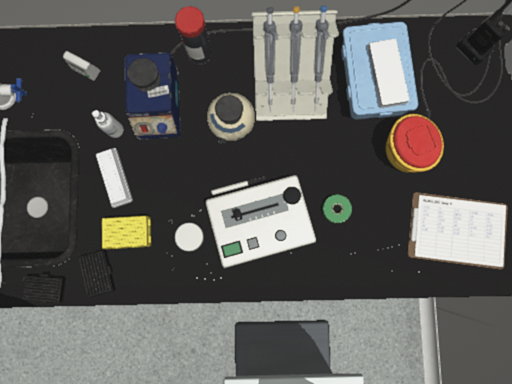

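View pics/side1.png

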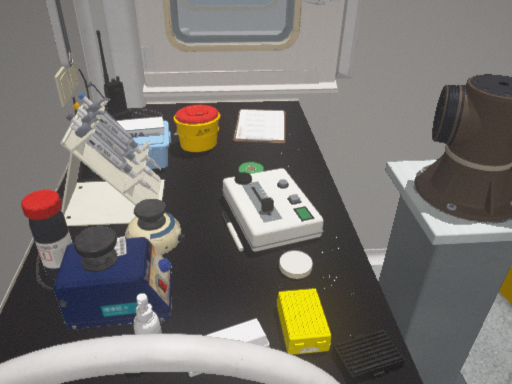

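The top view shows the photometer at about (260,220), with the lever near (237,213), round key (281,236), square key (253,243) and cap (292,196). The petri dish is on its left at (189,237) and the tape on its right at (337,208). Next I fit the pose from depth and enlarge.

```bash
cat > h.py <<'E'
import cv2,numpy as np
def load(n):
    d=np.load(f"pics/{n}.npz"); return d,cv2.Rodrigues(d["rvec"])[0]
def cloud(d):
    R=cv2.Rodrigues(d["rvec"])[0]; z=d["depth"]; v,u=np.indices(z.shape); K=d["mtx"]
    c=np.stack([(u-K[0,2])/K[0,0]*z,(v-K[1,2])/K[1,1]*z,z],-1)
    return (c-d["tvec"].ravel())@R
def ray(d,u,v,h):
    R=cv2.Rodrigues(d["rvec"])[0]; r=R.T@np.linalg.solve(d["mtx"],[u,v,1.]); o=-R.T@d["tvec"].ravel()
    return o+r*(h-o[2])/r[2]
def proj(d,P): return cv2.projectPoints(np.float64(P).reshape(-1,1,3),d["rvec"],d["tvec"],d["mtx"],None)[0][:,0]
def toworld(p,cx,cy,a):
    p=np.atleast_2d(p)/1000.; c,s=np.cos(a),np.sin(a)
    return np.c_[cx+c*p[:,0]-s*p[:,1],cy+s*p[:,0]+c*p[:,1],p[:,2]]
E
python3 - <<'E'
from h import *
for n in("top","side"):
    d,_=load(n); X=cloud(d); c0=ray(load("top")[0],260,220,.055)
    m=(abs(X[...,2]-.055)<.006)&(np.hypot(X[...,0]-c0[0],X[...,1]-c0[1])<.17)&(d["depth"]>0)
    k,l,st,_=cv2.connectedComponentsWithStats(m.astype(np.uint8)); m=l==1+st[1:,4].argmax()
    r=cv2.minAreaRect((X[m][:,:2]*1000).astype(np.float32)); print(n,m.sum(),r,X[m][:,2].mean())
d,_=load("top"); c=d["color"][165:275,195:325,::-1]; cv2.imwrite("pics/topz.png",cv2.resize(c,None,fx=5,fy=5,interpolation=cv2.INTER_CUBIC))
d,_=load("side"); c=d["color"][160:260,215:330,::-1]; cv2.imwrite("pics/sidez.png",cv2.resize(c,None,fx=6,fy=6,interpolation=cv2.INTER_CUBIC))
E
```

```text
top 6126 ((505.7281494140625, 67.2815170288086), (159.9091796875, 219.4972381591797), 14.239129066467285) 0.05609430736776484
side 3789 ((508.1484375, 67.59971618652344), (158.86239624023438, 221.77647399902344), 14.323639869689941) 0.05517910460127098
```

View pics/topz.png

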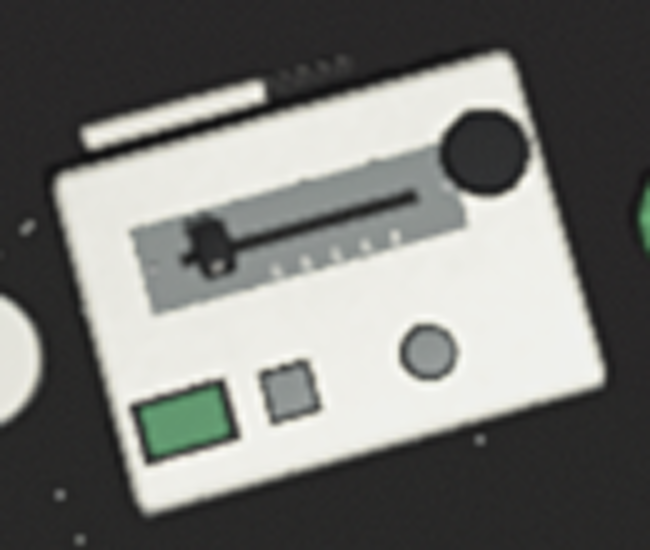

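View pics/sidez.png

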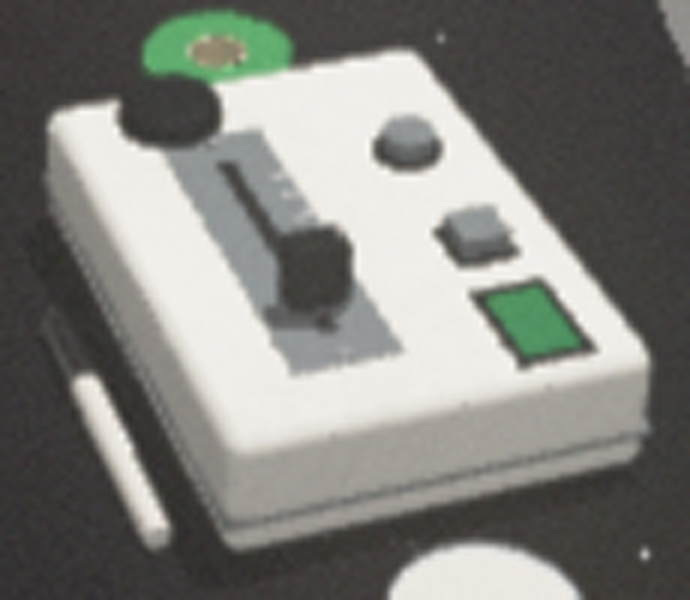

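The top crop shows the cap at (485,152), round key (429,352), square key (290,391) and knob around (213,245). The side crop shows the knob top around (315,245), with both keys clear. Next I compare with projections and find the lever value.

```bash
python3 - <<'E'
from h import *
P=dict(top=(.5057,.0673,.2485),side=(.5081,.0676,.25))
o=dict(top=(195,165,5),side=(215,160,6))
for n in P:
    d,_=load(n); cx,cy,a=P[n]
    X=cloud(d); pf=(X-[cx,cy,0])*1000; c,s=np.cos(a),np.sin(a)
    x=pf[...,0]*c+pf[...,1]*s; y=-pf[...,0]*s+pf[...,1]*c; z=pf[...,2]
    m=(abs(x-25)<25)&(y>-60)&(y<80)&(z>76)&(z<95)
    print(n,m.sum(),"knob x",np.percentile(x[m],[3,50,97]).round(1),"y",np.percentile(y[m],[3,50,97]).round(1),"z",np.median(z[m]).round(1))
    q=[[35,-85,66],[-45,-35,66],[-45,30,66],[25,50,85],[25,38,85],[80,110,55],[-80,110,55],[-80,-110,55],[80,-110,55]]
    u=proj(d,toworld(q,*P[n])); print(np.round((u-o[n][:2]+.5)*o[n][2]-.5).tolist())
    if n=="top":
        for (uu,vv) in [(485,152),(429,352),(290,391)]:
            w=ray(d,(uu+.5)/5-.5+195,(vv+.5)/5-.5+165,.066)-[cx,cy,0]; print((w[0]*c+w[1]*s)*1e3,(-w[0]*s+w[1]*c)*1e3)
E
```

```text
top 80 knob x [13.6 24.5 35.8] y [37.8 45.3 53. ] z 85.5
[[489.0, 148.0], [431.0, 349.0], [291.0, 389.0], [204.0, 247.0], [230.0, 240.0], [50.0, 172.0], [141.0, 514.0], [612.0, 380.0], [512.0, 43.0]]
33.90606024341174 -82.9926495958865
-45.86727150589734 -33.716509431904406
-45.76012452661198 30.815366848108674
side 83 knob x [13.9 25.4 36. ] y [37.7 49.7 52.7] z 83.8
[[169.0, 101.0], [408.0, 132.0], [477.0, 225.0], [320.0, 249.0], [308.0, 230.0], [229.0, 454.0], [661.0, 359.0], [414.0, 45.0], [41.0, 111.0]]
```

```bash
python3 - <<'E'
from h import *
for n in("top","side"):
    d,_=load(n); X=cloud(d); ok=d["depth"]>0
    print(n)
    for x0 in np.arange(.1,.75,.1):
        row=[]
        for y0 in np.arange(-.1,.85,.1):
            m=ok&(X[...,0]>=x0)&(X[...,0]<x0+.1)&(X[...,1]>=y0)&(X[...,1]<y0+.1)
            row.append(round(float(X[m][:,2].max()),2) if m.any() else None)
        print(round(x0,2),row)
d,_=load("side"); X=cloud(d)
for uv in [(20,375),(150,345),(250,355),(370,380)]: print(uv,X[uv[1],uv[0]])
E
```

```text
top
0.1 [0.01, 0.01, 0.01, -0.78, -0.78, -0.78, -0.78, -0.78, -0.79, -0.78]
0.2 [-0.78, -0.78, -0.78, -0.78, -0.79, -0.79, -0.79, -0.78, -0.78, -0.79]
0.3 [0.01, 0.01, 0.01, 0.01, 0.01, 0.03, 0.03, 0.04, None, None]
0.4 [0.06, 0.07, 0.06, 0.02, 0.05, 0.05, 0.02, 0.04, -0.03, -0.21]
0.5 [0.07, 0.07, 0.09, 0.02, 0.05, 0.05, 0.02, 0.05, -0.21, -0.21]
0.6 [0.06, 0.05, 0.03, 0.01, 0.04, 0.04, 0.02, 0.05, -0.21, -0.21]
0.7 [0.12, 0.12, 0.1, 0.17, 0.17, 0.14, 0.02, 0.05, 0.01, -0.2]
side
0.1 [0.26, 0.25, 0.0, None, None, None, None, None, None, None]
0.2 [None, None, None, None, None, None, None, None, None, None]
0.3 [0.0, 0.0, 0.0, 0.0, 0.0, 0.03, None, None, None, None]
0.4 [0.06, 0.07, 0.06, 0.02, 0.04, 0.04, None, None, None, None]
0.5 [0.07, 0.07, 0.09, 0.02, 0.04, 0.04, None, 0.39, 0.39, None]
0.6 [0.06, 0.06, 0.03, 0.0, 0.03, 0.03, None, 0.41, 0.41, None]
0.7 [0.12, 0.12, 0.09, 0.16, 0.17, 0.14, None, 0.41, 0.41, None]
(20, 375) [0.74726698 0.7060068  0.39501048]
(150, 345) [0.67197614 0.70136787 0.40833686]
(250, 355) [0.61336676 0.70262541 0.39389902]
(370, 380) [ 0.40175474  0.48618688 -0.00145813]
```

drive_tool(plan=[[[0,0,0],10.5],[[0,0,0],10.5],[[0,0,0],10.5],[[0,0,0],10.5],[[0,0,0],10.5]], hand=0)

```text
time_s: 0.72
tcp_pos: [0.1743, 0.6001, 0.2529]
tool_rot: [-3.141, 0.0, 1.936]
force: [-0.5, -0.4, 0.2]
grip_width: -0.0004
grip_force: 0.0
```

```bash
cat > go.py <<'E'
# python3 go.py px py pz(mm, photometer frame, z=TCP height) : shift in tool cm
import sys,numpy as np
from scipy.spatial.transform import Rotation as Ro
from plant import read_state,finger_overhang
from h import toworld
C=(.507,.0675,.249)
s=read_state(); R=Ro.from_euler("xyz",s["tool_rot"])
yaw=np.degrees(s["tool_rot"][2]); c,sn=np.cos(C[2]),np.sin(C[2])
w=(s["tcp_pos"]-[C[0],C[1],0])*1e3
print("t",round(float(s["time_s"]),2),"phot",np.round([c*w[0]+sn*w[1],-sn*w[0]+c*w[1],w[2]],1),"turn",round(yaw-90-np.degrees(C[2]),2),"F phot",np.round([c*s["force"][0]+sn*s["force"][1],-sn*s["force"][0]+c*s["force"][1],s["force"][2]],2),"grip",s["grip_width"],finger_overhang)
if len(sys.argv)>3:
    t=toworld([float(a) for a in sys.argv[1:4]],*C)[0]; print("shift cm",np.round(R.inv().apply(t-s["tcp_pos"])*100,2))
E
python3 go.py 25 85 200
```

```text
t 0.72 phot [-191.2  598.1  252.9] turn 6.68 F phot [-0.55 -0.25  0.17] grip -0.00040796174195025 0.022
shift cm [-53.48  15.5    5.31]
```

drive_tool(plan=[[[-5.3,1.5,0],0],[[-5.3,1.5,0],0],[[-5.3,1.5,0],0],[[-5.3,1.5,0],0],[[-5.3,1.5,0],0]])

```text
time_s: 1.35
tcp_pos: [0.3413, 0.379, 0.2532]
tool_rot: [-3.141, 0.0, 1.943]
force: [1.0, 0.7, 0.4]
grip_width: -0.0
grip_force: 0.0
```

drive_tool(plan=[[[-5.3,1.5,1],0],[[-5.3,1.5,1],0],[[-5.3,1.5,1],0],[[-5.3,1.5,1],0],[[-4.0,1.5,1],6.7]])

```text
time_s: 1.98
tcp_pos: [0.5029, 0.1711, 0.2028]
tool_rot: [-3.141, -0.0, 1.822]
force: [0.1, -0.6, 0.3]
grip_width: -0.0001
grip_force: 0.0
```

```bash
python3 go.py 25 82 120
```

```text
t 1.98 phot [ 21.5 101.4 202.8] turn 0.14 F phot [-0.02 -0.66  0.34] grip -0.00011618919612797945 0.022
shift cm [-1.94  0.35  8.28]
```

drive_tool(plan=[[[-0.9,0.2,3],0],[[-0.8,0.1,3],0],[[0,0,3],0],[[0,0,1],0],[[0,0,0],0]])

```text
time_s: 2.6
tcp_pos: [0.509, 0.1574, 0.1032]
tool_rot: [-3.141, -0.0, 1.826]
force: [-1.0, -0.8, 0.2]
grip_width: 0.0001
grip_force: 0.0
```

```bash
python3 go.py 25 76 87; python3 - <<'E'
from plant import *
import cv2
a=snapshot("side")["color"][130:270,200:340,::-1]; b=snapshot("top")["color"][160:280,195:325,::-1]
cv2.imwrite("pics/c.png",cv2.hconcat([cv2.resize(x,(400,400),interpolation=cv2.INTER_CUBIC) for x in(a,b)]))
E
```

```text
t 2.6 phot [ 24.1  86.6 103.2] turn 0.34 F phot [-1.2  -0.57  0.21] grip 0.0001180596102829312 0.022
shift cm [-1.06  0.08  1.62]
```

View pics/c.png

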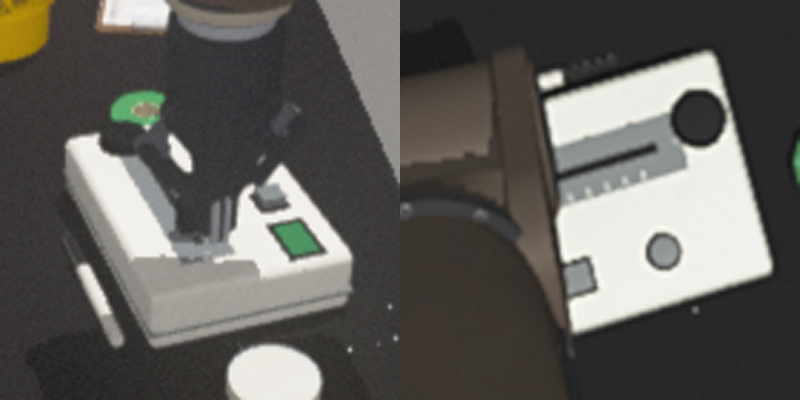

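The side view shows the shut fingertips left of the knob, over the free top at about (200,240) in the composite, with the knob hidden behind them. I go down and push in small steps, watching force.

drive_tool(plan=[[[0,0,0.8],0.3],[[0,0.1,0.8],0],[[-0.8,0,0],0],[[-0.8,0,0],0],[[0,0,0],0]])

```text
time_s: 3.32
tcp_pos: [0.5143, 0.1413, 0.0875]
tool_rot: [3.141, -0.0, 1.819]
force: [0.4, -0.0, 0.1]
grip_width: -0.0004
grip_force: 0.0
```

```bash
python3 go.py 25 52 87
```

```text
t 3.33 phot [25.3 69.7 87.5] turn -0.03 F phot [ 0.37 -0.12  0.08] grip -0.00038129735306368805 0.022
shift cm [-1.77 -0.03  0.05]
```

drive_tool(plan=[[[-0.6,0,0],0],[[-0.6,0,0],0],[[-0.3,0,0],0],[[0,0,0],0]])

```text
time_s: 3.82
tcp_pos: [0.5178, 0.1273, 0.0873]
tool_rot: [3.142, -0.0, 1.82]
force: [-1.2, 0.1, -0.6]
grip_width: 0.0
grip_force: 0.0
```

drive_tool(plan=[[[-0.15,0,0],0],[[0,0,0],0]])

```text
time_s: 4.08
tcp_pos: [0.5181, 0.126, 0.0873]
tool_rot: [3.142, -0.0, 1.82]
force: [-0.7, 0.6, -0.0]
grip_width: 0.0003
grip_force: 0.0
```

drive_tool(plan=[[[-0.15,0,0],0],[[0,0,0],0]])

```text
time_s: 4.32
tcp_pos: [0.5184, 0.1248, 0.0873]
tool_rot: [-3.142, -0.0, 1.82]
force: [-0.4, 3.4, 1.6]
grip_width: 0.0001
grip_force: 1.7
```

drive_tool(plan=[[[-0.15,0,0],0],[[0,0,0],0]])

```text
time_s: 4.58
tcp_pos: [0.5188, 0.1233, 0.0873]
tool_rot: [3.142, -0.0, 1.82]
force: [-1.2, 2.9, 1.4]
grip_width: 0.0
grip_force: 1.9
```

drive_tool(plan=[[[-0.15,0,0],0],[[0,0,0],0]])

```text
time_s: 4.82
tcp_pos: [0.5193, 0.1215, 0.0873]
tool_rot: [3.142, 0.0, 1.82]
force: [-0.9, 2.8, 0.9]
grip_width: 0.0003
grip_force: 1.1
```

drive_tool(plan=[[[-0.15,0,0],0],[[0,0,0],0]])

```text
time_s: 5.08
tcp_pos: [0.5196, 0.12, 0.0873]
tool_rot: [3.142, 0.0, 1.82]
force: [-0.2, -0.6, 0.3]
grip_width: -0.0001
grip_force: 0.1
```

```bash
python3 go.py 25 33 87
```

```text
t 5.08 phot [25.2 47.7 87.3] turn 0.03 F phot [-0.39 -0.52  0.27] grip -0.00012137837224487809 0.022
shift cm [-1.47 -0.02  0.03]
```

Crest 1 came at y≈48.4, against 47 predicted. So crest 2 should be at ≈34.4 and crest 3 at ≈20.4.

drive_tool(plan=[[[-0.5,0,0],0],[[-0.5,0,0],0],[[0,0,0],0]])

```text
time_s: 5.45
tcp_pos: [0.5222, 0.1102, 0.0873]
tool_rot: [3.141, -0.0, 1.82]
force: [0.2, 1.8, 0.3]
grip_width: 0.0
grip_force: 1.2
```

drive_tool(plan=[[[-0.15,0,0],0],[[0,0,0],0]])

```text
time_s: 5.7
tcp_pos: [0.5224, 0.1091, 0.0873]
tool_rot: [3.142, -0.0, 1.821]
force: [0.2, 2.1, 0.3]
grip_width: 0.0004
grip_force: 1.1
```

drive_tool(plan=[[[-0.1,0,0],0],[[0,0,0],0]])

```text
time_s: 5.95
tcp_pos: [0.5227, 0.1081, 0.0873]
tool_rot: [3.142, 0.0, 1.82]
force: [0.1, 3.4, -0.1]
grip_width: -0.0002
grip_force: 1.2
```

drive_tool(plan=[[[-0.1,0,0],0],[[0,0,0],0]])

```text
time_s: 6.2
tcp_pos: [0.523, 0.107, 0.0873]
tool_rot: [3.141, 0.0, 1.82]
force: [-1.2, 1.6, 0.2]
grip_width: 0.0
grip_force: 0.7
```

```bash
python3 go.py 25 33 87
```

```text
t 6.2 phot [25.2 34.4 87.3] turn 0.03 F phot [-0.77  1.84  0.22] grip 2.134905803267759e-05 0.022
shift cm [-0.14 -0.02  0.03]
```

drive_tool(plan=[[[-0.1,0,0],0],[[0,0,0],0]])

```text
time_s: 6.45
tcp_pos: [0.5232, 0.106, 0.0873]
tool_rot: [3.142, 0.0, 1.82]
force: [0.1, 1.0, -0.4]
grip_width: -0.0004
grip_force: 0.1
```

drive_tool(plan=[[[-0.1,0,0],0],[[0,0,0],0]])

```text
time_s: 6.7
tcp_pos: [0.5234, 0.105, 0.0873]
tool_rot: [-3.141, 0.0, 1.82]
force: [-0.1, -0.1, 0.0]
grip_width: -0.0001
grip_force: 0.0
```

```bash
python3 go.py 25 23 87
```

```text
t 6.7 phot [25.1 32.4 87.3] turn 0.03 F phot [-0.14 -0.02  0.02] grip -6.05717362025683e-05 0.022
shift cm [-0.94 -0.01  0.03]
```

drive_tool(plan=[[[-0.5,0,0],0],[[-0.4,0,0],0],[[0,0,0],0]])

```text
time_s: 7.08
tcp_pos: [0.5257, 0.0962, 0.0873]
tool_rot: [3.142, -0.0, 1.82]
force: [-0.9, 2.7, 0.4]
grip_width: -0.0
grip_force: 1.1
```

drive_tool(plan=[[[-0.1,0,0],0],[[0,0,0],0]])

```text
time_s: 7.32
tcp_pos: [0.5258, 0.0956, 0.0873]
tool_rot: [3.142, -0.0, 1.82]
force: [-1.1, 2.8, 1.6]
grip_width: -0.0001
grip_force: 1.4
```

drive_tool(plan=[[[-0.1,0,0],0],[[0,0,0],0]])

```text
time_s: 7.58
tcp_pos: [0.5261, 0.0945, 0.0873]
tool_rot: [-3.142, -0.0, 1.82]
force: [-1.5, 1.8, 1.6]
grip_width: 0.0003
grip_force: 1.2
```

drive_tool(plan=[[[-0.1,0,0],0],[[0,0,0],0]])

```text
time_s: 7.82
tcp_pos: [0.5264, 0.0934, 0.0873]
tool_rot: [3.142, 0.0, 1.82]
force: [-1.2, 2.1, 1.0]
grip_width: -0.0001
grip_force: 0.6
```

drive_tool(plan=[[[-0.1,0,0],0],[[0,0,0],0]])

```text
time_s: 8.07
tcp_pos: [0.5267, 0.0924, 0.0872]
tool_rot: [3.142, 0.0, 1.82]
force: [-0.5, -0.3, 0.1]
grip_width: 0.0002
grip_force: 0.1
```

```bash
python3 go.py 25 18 87
```

```text
t 8.07 phot [25.2 19.3 87.2] turn 0.03 F phot [-0.58 -0.21  0.05] grip 0.00019151466129018263 0.022
shift cm [-0.13 -0.02  0.02]
```

drive_tool(plan=[[[2,0,0],0],[[3,0,-2],0],[[5,0,-5],0],[[5,0,-4],0],[[5,0,0],0]])

```text
time_s: 8.7
tcp_pos: [0.4788, 0.2823, 0.1936]
tool_rot: [3.136, -0.001, 1.821]
force: [0.3, -0.4, -0.2]
grip_width: -0.0001
grip_force: 0.0
```

```bash
python3 go.py -45 -35 130; python3 - <<'E'
from plant import *
from h import *
d=snapshot("top"); X=cloud(d); cx,cy,a=.5057,.0673,.2485
pf=(X-[cx,cy,0])*1000; c,s=np.cos(a),np.sin(a)
x=pf[...,0]*c+pf[...,1]*s; y=-pf[...,0]*s+pf[...,1]*c; z=pf[...,2]
m=(abs(x-25)<25)&(y>-60)&(y<60)&(z>76)&(z<95)
print(m.sum(),np.percentile(y[m],[3,50,97]).round(1))
b=d["color"][160:280,195:325,::-1]; cv2.imwrite("pics/d.png",cv2.resize(b,None,fx=5,fy=5,interpolation=cv2.INTER_CUBIC))
E
```

```text
t 8.7 phot [ 25.6 215.1 193.6] turn 0.04 F phot [ 0.19 -0.43 -0.22] grip -6.232783591059958e-05 0.022
shift cm [-25.02  -7.11   6.3 ]
79 [-6.6  0.8  8.1]
```

View pics/d.png

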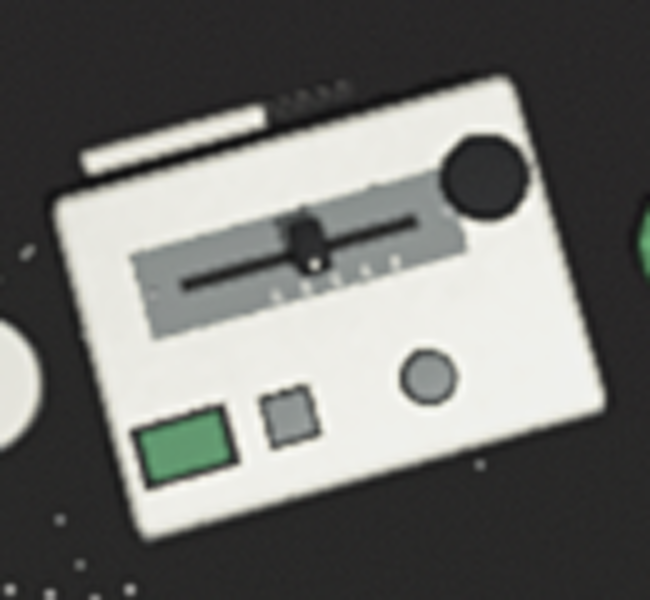

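The knob reads y≈0.5, so the lever is balanced right on the third crest (q≈0.050) and needs a few more mm. I return and push to TCP y≈15.5.

drive_tool(plan=[[[-5.5,0,0],0],[[-5.5,0,2],0],[[-4,0,3],0],[[-2,0,3],0],[[0,0,1],0]])

```text
time_s: 9.38
tcp_pos: [0.5204, 0.1145, 0.099]
tool_rot: [-3.139, -0.0, 1.819]
force: [0.6, -0.2, 0.8]
grip_width: -0.0002
grip_force: 0.0
```

```bash
python3 go.py 25 21 87
```

```text
t 9.38 phot [24.6 42.2 99. ] turn -0.07 F phot [ 0.54 -0.35  0.79] grip -0.00024181978183604306 0.022
shift cm [-2.12  0.05  1.2 ]
```

drive_tool(plan=[[[0,0,0.9],0],[[-0.7,0,0],0],[[-0.7,0,0],0],[[0,0,0],0],[[0,0,0],0]])

```text
time_s: 10.0
tcp_pos: [0.5245, 0.1013, 0.0919]
tool_rot: [3.141, 0.0, 1.82]
force: [-0.5, -0.6, 0.0]
grip_width: 0.0002
grip_force: 0.0
```

```bash
python3 go.py 25 17 87
```

```text
t 10.0 phot [25.3 28.5 91.9] turn 0.02 F phot [-0.65 -0.47  0.01] grip 0.00017927044387253853 0.022
shift cm [-1.15 -0.03  0.49]
```

drive_tool(plan=[[[-0.6,0,0.4],0],[[-0.2,0,0],0],[[-0.2,0,0],0],[[0,0,0],0]])

```text
time_s: 10.5
tcp_pos: [0.5269, 0.0915, 0.0875]
tool_rot: [3.142, -0.0, 1.82]
force: [-0.4, 0.1, 0.3]
grip_width: 0.0001
grip_force: 0.0
```

drive_tool(plan=[[[-0.1,0,0],0],[[0,0,0],0]])

```text
time_s: 10.75
tcp_pos: [0.5271, 0.0907, 0.0876]
tool_rot: [3.141, -0.0, 1.82]
force: [0.9, 0.9, -0.6]
grip_width: -0.0
grip_force: 0.0
```

```bash
python3 go.py 25 16 87
```

```text
t 10.75 phot [25.2 17.5 87.6] turn 0.03 F phot [ 1.09  0.64 -0.63] grip -2.0936356036762027e-05 0.022
shift cm [-0.15 -0.02  0.06]
```

drive_tool(plan=[[[-0.15,0,0],0],[[0,0,0],0]])

```text
time_s: 11.0
tcp_pos: [0.5275, 0.0891, 0.0875]
tool_rot: [3.141, -0.0, 1.82]
force: [-0.3, -0.5, -0.3]
grip_width: 0.0002
grip_force: 0.0
```

drive_tool(plan=[[[2,0,0],0],[[2,0,-2],0],[[4.2,0,-4.2],0],[[5,0,-3],0],[[5,0,0],0]])

```text
time_s: 11.62
tcp_pos: [0.4821, 0.2682, 0.182]
tool_rot: [3.137, -0.001, 1.821]
force: [0.6, 0.4, -0.0]
grip_width: 0.0003
grip_force: 0.0
```

```bash
cat > lev.py <<'E'
from plant import *
from h import *
d=snapshot("top"); X=cloud(d); cx,cy,a=.5057,.0673,.2485
pf=(X-[cx,cy,0])*1000; c,s=np.cos(a),np.sin(a)
x=pf[...,0]*c+pf[...,1]*s; y=-pf[...,0]*s+pf[...,1]*c; z=pf[...,2]
m=(abs(x-25)<25)&(y>-60)&(y<60)&(z>76)&(z<95)
print(m.sum(),np.percentile(y[m],[3,50,97]).round(1))
b=d["color"][160:280,195:325,::-1]; cv2.imwrite("pics/e.png",cv2.resize(b,None,fx=5,fy=5,interpolation=cv2.INTER_CUBIC))
E
python3 lev.py; python3 go.py -45 -35 130
```

```text
77 [-14.2  -7.    0.5]
t 11.68 phot [ 24.6 205.  181. ] turn 0.16 F phot [-2.69  2.34 -1.19] grip 2.1330202068423647e-05 0.022
shift cm [-23.99  -7.04   5.04]
```

View pics/e.png

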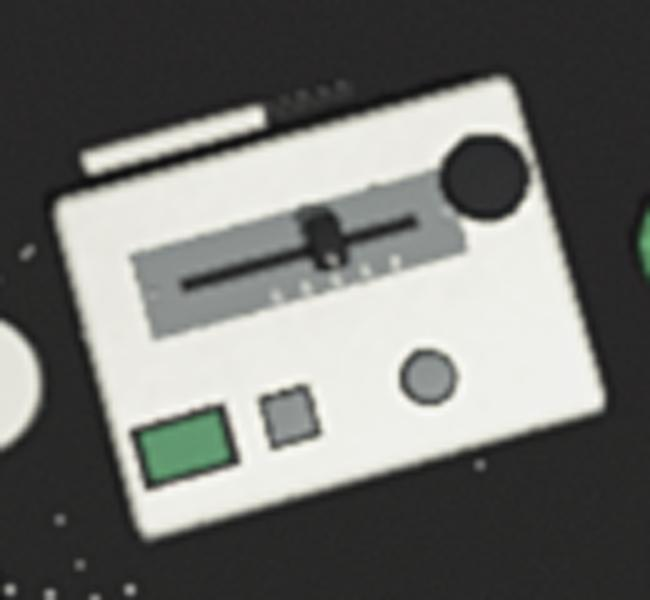

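The knob is now at y≈-6.9, above the third mark at (335,279), so the lever is in the third detent. Next is the round key.

drive_tool(plan=[[[-5,-1.5,0],0],[[-5,-1.5,0],0],[[-5,-1.5,0],0],[[-5,-1.5,0],0],[[-4,-1,0],0]])

```text
time_s: 12.3
tcp_pos: [0.4735, 0.0148, 0.1796]
tool_rot: [3.142, -0.0, 1.82]
force: [0.0, 0.5, -0.2]
grip_width: -0.0003
grip_force: 0.0
```

drive_tool(plan=[[[0,0,2.5],0],[[0,0,2.5],0],[[0,0,1.5],0],[[0,0,0],0]])

```text
time_s: 12.8
tcp_pos: [0.4734, 0.0164, 0.1138]
tool_rot: [-3.14, -0.001, 1.821]
force: [1.4, 0.9, 0.4]
grip_width: 0.0
grip_force: 0.0
```

```bash
python3 go.py -45.4 -34.5 95
```

```text
t 12.8 phot [-45.1 -41.2 113.8] turn 0.05 F phot [1.6  0.54 0.43] grip 4.6429027709574854e-05 0.022
shift cm [ 0.67 -0.02  1.88]
```

drive_tool(plan=[[[0.65,0,0.8],0],[[0,0,0.8],0],[[0,0,0.2],0],[[0,0,0],0]])

```text
time_s: 13.3
tcp_pos: [0.4724, 0.022, 0.0965]
tool_rot: [3.142, -0.0, 1.82]
force: [0.4, -0.4, 0.3]
grip_width: -0.0001
grip_force: 0.0
```

drive_tool(plan=[[[0,0,0.3],0],[[0,0,0],0]])

```text
time_s: 13.55
tcp_pos: [0.4724, 0.022, 0.0934]
tool_rot: [-3.142, -0.0, 1.82]
force: [0.3, -0.4, -0.0]
grip_width: 0.0001
grip_force: 0.0
```

drive_tool(plan=[[[0,0,0.2],0],[[0,0,0],0]])

```text
time_s: 13.8
tcp_pos: [0.4723, 0.022, 0.0914]
tool_rot: [-3.141, -0.0, 1.82]
force: [0.5, 0.1, 0.7]
grip_width: 0.0002
grip_force: 0.0
```

```bash
python3 go.py -45.4 -34.5 88
```

```text
t 13.8 phot [-44.8 -35.5  91.4] turn 0.03 F phot [ 0.49 -0.01  0.73] grip 0.00020371702303989593 0.022
shift cm [ 0.1  -0.06  0.34]
```

drive_tool(plan=[[[0,0,0.3],0],[[0,0,0],0]])

```text
time_s: 14.05
tcp_pos: [0.4723, 0.022, 0.0883]
tool_rot: [-3.141, -0.0, 1.82]
force: [-0.4, -0.4, -0.3]
grip_width: 0.0002
grip_force: 0.0
```

drive_tool(plan=[[[0,0,0.2],0],[[0,0,0],0]])

```text
time_s: 14.3
tcp_pos: [0.4724, 0.022, 0.0865]
tool_rot: [-3.142, -0.0, 1.82]
force: [-0.4, -0.2, 2.0]
grip_width: -0.0003
grip_force: 1.1
```

drive_tool(plan=[[[0,0,0.15],0],[[0,0,0],0]])

```text
time_s: 14.55
tcp_pos: [0.4724, 0.022, 0.085]
tool_rot: [3.142, -0.0, 1.82]
force: [-1.0, 1.8, 3.6]
grip_width: -0.0002
grip_force: 1.4
```

drive_tool(plan=[[[0,0,0.15],0],[[0,0,0],0]])

```text
time_s: 14.8
tcp_pos: [0.4724, 0.022, 0.0835]
tool_rot: [3.142, -0.0, 1.82]
force: [-0.4, -0.2, 3.7]
grip_width: -0.0003
grip_force: 1.8
```

drive_tool(plan=[[[0,0,0.1],0],[[0,0,0],0]])

```text
time_s: 15.05
tcp_pos: [0.4724, 0.022, 0.083]
tool_rot: [3.141, 0.0, 1.82]
force: [-2.0, -0.9, 11.5]
grip_width: -0.0002
grip_force: 5.5
```

Force jumped to 11.5 N, so the key bottomed out fully down. I release and clear out.

drive_tool(plan=[[[0,0,-0.5],0],[[0,0,-2],0],[[0,0,-4],0],[[0,0,-4],0],[[0,0,0],0]])

```text
time_s: 15.68
tcp_pos: [0.4733, 0.022, 0.1898]
tool_rot: [3.137, 0.002, 1.82]
force: [0.1, -0.2, -0.2]
grip_width: 0.0002
grip_force: 0.0
```

drive_tool(plan=[[[4,0,0],0],[[5,0,0],0],[[5,0,0],0],[[5,0,0],0],[[3,0,0],0]])

```text
time_s: 16.3
tcp_pos: [0.417, 0.237, 0.1865]
tool_rot: [-3.14, 0.0, 1.822]
force: [0.6, -0.0, -0.3]
grip_width: -0.0001
grip_force: 0.0
```

drive_tool(plan=[[[0,0,0],0],[[0,0,0],0]])

```text
time_s: 16.55
tcp_pos: [0.4179, 0.2347, 0.1869]
tool_rot: [-3.141, 0.0, 1.821]
force: [-0.6, 0.1, 0.3]
grip_width: -0.0006
grip_force: 0.0
```

```bash
python3 lev.py; python3 go.py
```

```text
78 [-14.3  -6.9   0.5]
t 16.6 phot [-45.  183.7 187. ] turn -0.0 F phot [-0.36  0.37 -0.39] grip -0.00022545607468270977 0.022
```

View pics/e.png

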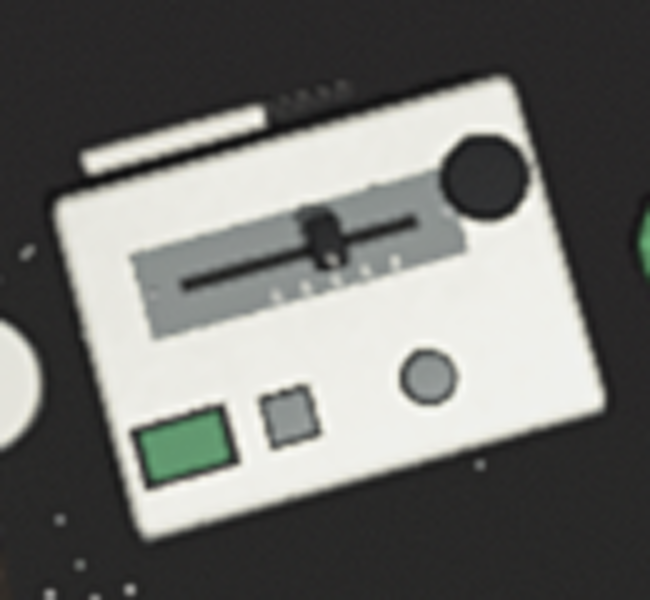

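The lever is still in the third detent, with its knob foot at the third mark (335,279). The round key at (429,377) looks released, and nothing else has moved.

```bash
python3 -c "from plant import hand_in; print(hand_in())"
```

```text
the job is handed in; nothing more can be done
None
```

The job is handed in: the lever is in the third detent, the round key was pressed fully down and released, and the arm is clear. The lever first stopped on the third crest, so I pushed it a second time, without running past.

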